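# Unclamp a specimen plate and square it into the fence corner

### The arm

A 6-joint arm with a two-finger parallel gripper is mounted at the origin on a cart in front of the work surface, level with it; the furniture and walls round the work are solid. World frame = base frame: x ahead of the robot, y to its left, z up, the work surface at z = 0. Lengths are in m, angles in rad, forces in N, time in s.
With the tool pointing down it reaches from about 0.225 to 0.875 m from the base axis. Payload 3.4 kg.
Tool frame: the origin (TCP) lies at the very end of the fingers, on their centre line; the grasp point (between the pads) lies 19 mm behind it; z points along the fingers, y is the direction in which the jaws open and shut (so a half turn about z gives the same grasp; the last joint's range is limited). The gripper opens to 85 mm and grips with 20 to 120 N. Pads are 22 mm wide; open, the fingers measure 114 mm over their backs; the gripper's body (76 mm by 85 mm) begins 54 mm behind the grasp point. The pads swing forward as they close: fully open they stand 13 mm farther back than shut.
Start: joints at [1.12, 0.276, 1.505, -0, 1.361, -0.121], TCP at [0.186, 0.544, 0.231] pointing down, gripper open.
Joint ranges: [-2.89, 2.89], [-0.75, 2.08], [0.22, 2.7], [-1.18, 4.32], [0.11, 2.71], [-2.7, 2.7]. Speed limits (rad/s): [2.57, 2.57, 3.14, 3.14, 3.14, 3.14].

### API

Orientations are given as a unit quaternion [w, x, y, z].
In Python, from station import bot, imaging, workorder gives the robot as it stands. Calls block until the motion is done:
- bot.move_pose(position, orientation): joint-space move of the TCP to a pose.
- bot.servo_line(position, rot=None, rate=0.15): straight line of the TCP; rot=None keeps the orientation; rate is the mean speed in m/s.
- bot.move_joints(angles): joint-space move.
- bot.command_gripper(opening): finger opening in m; the grip force is fixed at half the most; returns when the fingers have stopped.
- bot.pause(seconds).
- bot.inverse_kinematics(position, orientation): joint angles nearest the present ones, or None.
- bot.sense(): the state.
- imaging.snapshot(name): name is "scene" or "top" or "wrist"; returns a dict with "color" (384x512x3 uint8, red, green, blue), "K" (3x3 intrinsics, pixels), "R" (3x3) and "t" (3): a world point X has camera coordinates R X + t; the wrist camera has in their place "T_tool_cam" (4x4, takes a point from camera to tool coordinates, whose origin is the TCP and whose axes are the flange's). Camera axes: x right, y down, z forward; pixel columns grow to the right and rows downward; lengths in m; the calibration is good to about 2 mm. A picture is of the moment at which its call begins: read the wrist's pose just before it. There is no depth.
A pose or a line that the arm cannot do raises bot.MotionError and nothing moves.
- workorder.job_done(): hands the job in, once; it reports no verdict.
The state is a dict: "t": time; "joints": joint angles; "qvel": joint speeds; "joint_torque": joint torques, N m; "eef_pos": TCP position; "orientation": TCP orientation; "force": force on the tool from outside, world axes, zero at the start; "torque": the same for the moment, N m; "width": finger opening in m.
Only numpy, scipy, OpenCV 4.12 (cv2) and the standard library are available. Lean on these libraries where they do the work, as an engineer would, in place of code of your own. Each camera call takes 0.05 s, during which the arm holds its last target.

### The job

Swing the jig's hold-down bar up and over until it stays leaning back against its stop, slide the freed specimen plate straight out of its guide rails along the tongue, then carry it to the squaring stage and lay it flat there. Push it gently into the fence corner until a long side lies flush along the long fence and an end lies flush against the short fence, leave it there with the bar still up, and do not disturb the beaker, dish, tape roll or rubber bulb.

Things in the scene. Friction and masses are not known exactly. Their poses are not given: they have to be found in the camera images.
- jig: Fixed grey-painted clamping jig. Origin on the bench, below the centre of the plate's starting place. Own -x is the way out, roughly towards the robot. From x = 0 to -130 mm a bare tongue, 26 mm wide (y) and 18 mm high, carries the plate; nothing stands beside it. Hinge cheeks, 54 mm high, at x = 28, y = 62 mm. A 36 mm high stop closes the rear end at x = 62 mm.
- mouth (a point): Middle of the rails' front end on the bed (jig frame x = 0, y = 0, z = 18 mm; same axes). From here to x = +62 mm run two rails, inner faces at y = +/-26.5, outer at +/-38 mm, tops 36 mm above the bench, with lips over the plate's long edges in to y = +/-20 mm: inside them the plate cannot be lifted, only slid along x.
- bar (a joint): Hold-down bar of the jig, hinged about the jig's x axis. 0: down across the plate; grows as the ball end is lifted; 1.85 rad: its stop, leaning back past upright. 150 g, little friction: below upright (1.57) it falls shut, 0.1 rad past upright it falls open and stays. 20 mm wide, 12 mm thick; its foot sits in the plate's groove and blocks the plate while down.
- bar_ball (a point): Centre of the black ball knob, 30 mm in diameter, at the free end of the bar, 148 mm from the hinge axis; bar down, 46 mm above the bench at x = 28, y = -86 mm in the jig's frame. A neck joins it to the bar on the side of the hinge.
- bar_hinge (a point): Point on the bar's hinge axis in the middle of the bar's width, 46 mm above the bench; at x = 28, y = +62 mm in the jig's frame. Bar down, the bar runs from here along the jig's own -y; lifting swings the ball up and then over towards +y.
- plate: Loose bare steel specimen plate, 120 x 50 x 12 mm (own x, y, z), 0.14 to 0.28 kg, origin at the centre of its underside. A 22 mm wide, 4 mm deep groove crosses its top at x = +28 mm. At the start it lies in the jig, axes as the jig's, underside 18 mm above the bench, its half at -x out over the tongue. Slid out by 62 mm or more it is clear of the rails, still carried by the tongue.
- stage: Squaring stage fixed to the bench: dark steel base 190 x 130 x 8 mm (own x, y, z), origin at the centre of its underside; its top is 8 mm above the bench.
- fence: L-shaped rigid steel fence on the stage, 16 mm high above its top, 12 mm thick; origin above the stage's, at its top, same axes. Long fence on the +y side: inner face at y = +48 mm, x = -93 to +73 mm. Short fence at the far (+x) end: inner face at x = +75 mm, y = -54 to +42 mm.
- corner (a point): Inner corner of the fence on the stage's top (x = 75, y = 48 mm in the stage's frame, same axes). With the plate home, its centre lies 60 mm (own -x) and 25 mm (own -y) from here, plate and stage axes parallel (either way round).
- small_beaker: Empty glass beaker, 57 mm wide, 71 mm high, standing behind the jig and stage; origin at the centre of its underside. Bystander.
- dish: Covered petri dish, 66 mm wide, 15 mm high, right of the jig; origin at the centre of its underside. Bystander.
- tape: Roll of blue tape, 55 mm wide, 19 mm high, lying left of the stage; origin at the centre of its underside. Bystander.
- bulb: Red rubber pipette bulb, 95 x 41 x 41 mm, lying at the right; origin at the centre of its underside. Bystander.
Mind the look-alikes: they are no part of the job. There is more than one size of the plate; the job needs the largest.

How it is judged:
On the way, in this order (a step that is already met when the one before it is completed fails the run):
1. the bar is swung up past upright while the plate still lies in the jig (value of joint bar above 1.7 rad and x of plate in the frame of jig above -0.02 m), for 0.2 s.
2. the plate is slid out along the tongue, clear of the rails, still lying at the height of the bed (x of plate in the frame of jig below -0.06 m and z of plate in the frame of jig below 0.03 m and horizontal distance between plate and jig below 0.12 m), for 0.1 s.
3. the plate lies flat on the squaring stage (z of plate in the frame of corner below 0.003 m and horizontal distance between plate and stage below 0.08 m and angle between plate's own z axis and vertical below 0.05 rad), for 0.1 s.
At the end, for the whole second after the job is handed in: The plate lies flat and still on the stage with the groove side up, long side within 2 mm of the long fence and end within 2 mm of the short fence, parallel to the stage within 0.03 rad (either end first); the bar still leans back past upright (over 1.7 rad) (x of plate in the frame of corner between -0.062 and -0.058 m and y of plate in the frame of corner between -0.027 and -0.023 m and angle between the x axis of plate and the x axis of stage, either way round below 0.03 rad and z of plate in the frame of corner below 0.003 m and angle between plate's own z axis and vertical below 0.05 rad and linear speed of plate below 0.01 m/s and value of joint bar above 1.7 rad); the robot touches nothing.
It fails at once if the plate is pressed against the fence with more than 40 N (contact force between plate and fence above 40 N).
It fails at once if the beaker, dish, tape roll or rubber bulb is moved by more than 25 mm (distance of any of small_beaker, dish, tape, bulb from where it was at the start of the episode above 0.025 m).
It also fails if it takes over 72 s, if anything falls off the work surface, if the arm or the gripper's body presses on something with over 40 N, if the wrist force passes 120 N, or if a joint passes its speed limit or range.

## Working session

There is one attempt and no reset: what is moved stays moved. The work goes in short steps, each a Python script; the robot and the scene stay as the last script left them, time stands still between calls to the robot, and variables do not carry over. Pictures are saved under pics/ and viewed, and the job is handed in when it is done.

```bash
ls; mkdir -p pics; cat > h.py <<'E'
import numpy as np, cv2
from station import bot, imaging, workorder
def snap(n,f):
    s=bot.sense(); d=imaging.snapshot(n); d['s']=s
    cv2.imwrite('pics/%s.png'%f,d['color'][:,:,::-1]); np.save('pics/%s.npy'%f,d,allow_pickle=True); return d
E
python3 - <<'E'
from h import *
for n in('scene','top','wrist'):
    d=snap(n,n+'0'); print(n,{k:np.round(v,4).tolist() for k,v in d.items() if k not in('color','s')})
print(bot.sense())
E
```

```text
pics
scene {'K': [[458.4835, 0.0, 264.8739], [0.0, 458.4835, 189.7143], [0.0, 0.0, 1.0]], 'R': [[0.7817, -0.6235, 0.0104], [-0.3786, -0.4878, -0.7866], [0.4955, 0.611, -0.6174]], 't': [-0.391, 0.2808, 1.0006]}
top {'K': [[369.7388, 0.0, 254.9673], [0.0, 369.7388, 195.2423], [0.0, 0.0, 1.0]], 'R': [[0.0295, -0.9996, -0.0042], [-0.9762, -0.0279, -0.2151], [0.2148, 0.0105, -0.9766]], 't': [0.0362, 0.5488, 1.2629]}
wrist {'K': [[300.3315, 0.0, 255.048], [0.0, 300.3315, 197.5596], [0.0, 0.0, 1.0]], 'T_tool_cam': [[0.0, -0.9661, -0.258, 0.0661], [1.0, 0.0002, -0.0007, -0.0009], [0.0007, -0.258, 0.9661, -0.1427], [0.0, 0.0, 0.0, 1.0]]}
{'t': 0.15, 'joints': array([ 1.11999557e+00,  2.76458415e-01,  1.50583378e+00, -5.17771137e-06,
        1.36068554e+00, -1.21003238e-01]), 'qvel': array([ 0.00111227, -0.00073674, -0.00334182, -0.00088269, -0.00192533,
       -0.00188271]), 'joint_torque': array([ 6.85694999e-05, -4.17146945e+01, -2.46031344e+01, -3.59297755e-04,
        7.65586883e-03,  1.70957435e-05]), 'eef_pos': array([0.18605457, 0.5436607 , 0.23063687]), 'orientation': array([-1.92883959e-04,  1.64151893e-01,  9.86434831e-01, -6.65144070e-04]), 'force': array([ 0.53762582, -0.68580276, -0.3580493 ]), 'torque': array([-0.01863561, -0.03582512, -0.02657754]), 'width': 0.08517330871034606}
```

View pics/scene0.png

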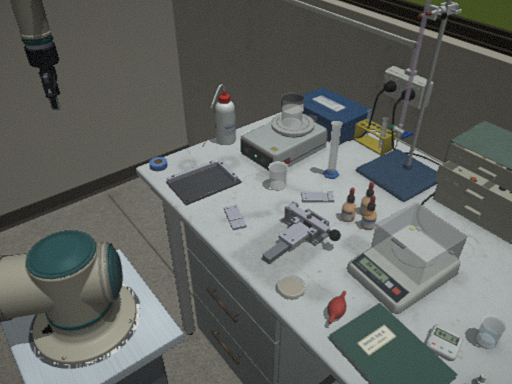

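View pics/top0.png

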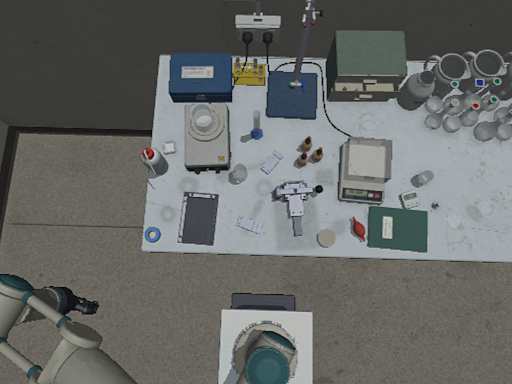

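View pics/wrist0.png

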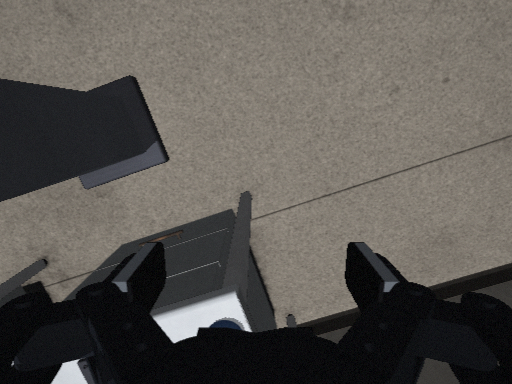

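```bash
python3 - <<'E'
import cv2
a=cv2.imread('pics/top0.png'); b=cv2.imread('pics/scene0.png')
cv2.imwrite('pics/topc.png',cv2.resize(a[140:260,140:340],None,fx=4,fy=4,interpolation=2))
cv2.imwrite('pics/scenec.png',cv2.resize(b[150:310,150:360],None,fx=3.7,fy=3.7,interpolation=2))
E
```

```text
(no output)
```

View pics/topc.png

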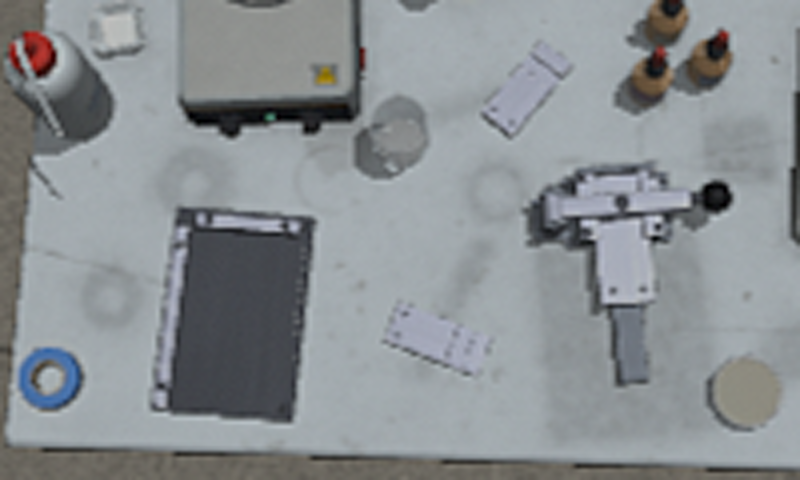

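View pics/scenec.png

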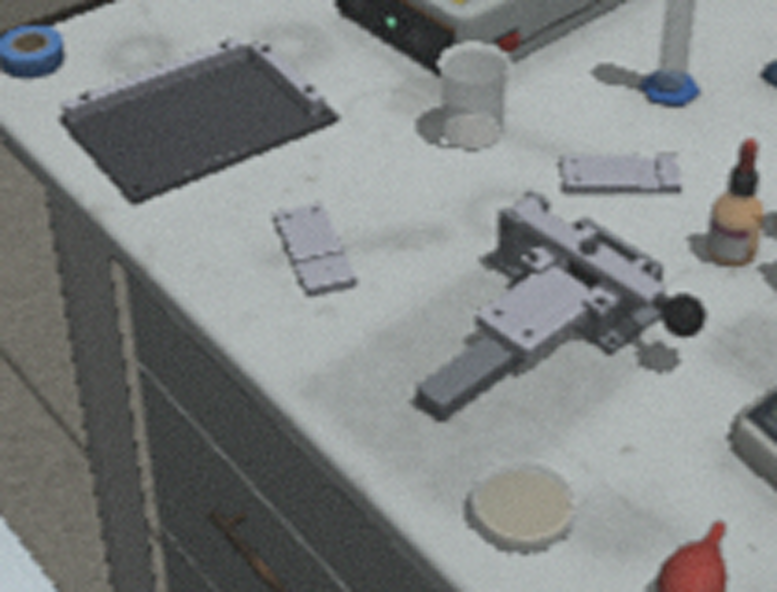

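The plate candidates in the top view are the plate held in the jig, about (297,205), a loose plate at (249,226) and a loose plate at (272,161). I choose the one under the bar in the jig: it lies in the rails with the tongue, and the two loose ones are smaller. The stage is at (198,218), with its long fence on the left and its short fence at the back.

```bash
cat >> h.py <<'E'
from scipy.spatial.transform import Rotation as Ro
def cam(d):
    if 'T_tool_cam' in d:
        q=d['s']['orientation']; T=np.eye(4); T[:3,:3]=Ro.from_quat([q[1],q[2],q[3],q[0]]).as_matrix(); T[:3,3]=d['s']['eef_pos']
        W=T@d['T_tool_cam']; return W[:3,:3],W[:3,3]
    return d['R'].T,-d['R'].T@d['t']
def ray(d,p):
    A,c=cam(d); v=A@np.linalg.solve(d['K'],[p[0],p[1],1.]); return c,v/np.linalg.norm(v)
def onz(d,p,z):
    c,v=ray(d,p); return c+v*(z-c[2])/v[2]
def tri(*dp):
    M=np.zeros((3,3)); b=np.zeros(3); L=[]
    for d,p in dp:
        c,v=ray(d,p); P=np.eye(3)-np.outer(v,v); M+=P; b+=P@c; L.append((P,c))
    X=np.linalg.solve(M,b); return X,[round(1e3*np.linalg.norm(P@(X-c)),1) for P,c in L]
def proj(d,X):
    A,c=cam(d); u=d['K']@(A.T@(np.asarray(X)-c)); return u[:2]/u[2]
def load(f): return np.load('pics/%s.npy'%f,allow_pickle=True).item()
def down(yaw):  # tool y axis (jaw) at world angle yaw, z down
    y=np.array([np.cos(yaw),np.sin(yaw),0]); z=np.array([0,0,-1.]); x=np.cross(y,z)
    q=Ro.from_matrix(np.stack([x,y,z],1)).as_quat(); return [q[3],q[0],q[1],q[2]]
E
python3 - <<'E'
from h import *
t=load('top0');s=load('scene0')
C=lambda x,y:(140+x/4,140+y/4)
S=lambda x,y:(150+x/3.7,150+y/3.7)
for n,p,z in [('ball',C(716,196),.046),('tongue tip',C(632,382),.018),('hinge-end',C(550,205),.05),('stage fl',C(155,410),.008),('stage fr',C(292,420),.008),('stage br',C(314,216),.008),('stage bl',C(180,210),.024),('beaker',C(388,160),0),('dish',C(745,392),.015),('tape',C(50,378),.019)]:
    print(n,onz(t,p,z).round(3))
print(tri((t,C(716,196)),(s,S(684,315))))
X,e=tri((t,C(632,382)),(s,S(430,405)));print(X,e)
E
```

```text
ball [ 0.58  -0.179  0.046]
tongue tip [ 0.413 -0.107  0.018]
hinge-end [ 0.567 -0.029  0.05 ]
stage fl [0.376 0.323 0.008]
stage fr [0.37  0.199 0.008]
stage br [0.56  0.189 0.008]
stage bl [0.558 0.311 0.024]
beaker [0.618 0.122 0.   ]
dish [ 0.407 -0.209  0.015]
tape [0.401 0.418 0.019]
(array([ 0.58104176, -0.17961824,  0.04361899]), [np.float64(0.1), np.float64(0.1)])
[ 0.41542749 -0.10910665  0.00444397] [np.float64(1.5), np.float64(1.5)]
```

```bash
python3 - <<'E'
from h import *
for y in (.09,np.pi+.09):
  for p in [(.465,.20,.22),(.53,-.14,.22),(.58,-.179,.03),(.56,.02,.18)]:
    q=bot.inverse_kinematics(p,down(y)); print(p,None if q is None else q.round(2))
print(bot.sense()['t'])
bot.move_pose((.47,.19,.22),down(.09)); print(bot.sense()['t'])
snap('wrist','w_s1')
bot.move_pose((.43,.23,.22),down(.09)); print(bot.sense()['t'])
snap('wrist','w_s2')
E
```

```text
(0.465, 0.2, 0.22) [ 0.27  0.18  1.67 -0.    1.3   0.18]
(0.53, -0.14, 0.22) [-0.39  0.24  1.58 -0.    1.32 -0.48]
(0.58, -0.179, 0.03) [-0.41  0.49  1.71 -0.    0.94 -0.5 ]
(0.56, 0.02, 0.18) [-0.09  0.29  1.62 -0.    1.23 -0.18]
(0.465, 0.2, 0.22) None
(0.53, -0.14, 0.22) [-0.39  0.24  1.58 -0.    1.32  2.67]
(0.58, -0.179, 0.03) [-0.41  0.49  1.71 -0.    0.94  2.64]
(0.56, 0.02, 0.18) None
0.15
1.8167
2.2083
```

```bash
python3 - <<'E'
from h import *
bot.move_pose((.55,-.15,.22),down(.09)); snap('wrist','w_j1')
bot.move_pose((.51,-.12,.22),down(.09)); snap('wrist','w_j2'); print(bot.sense()['t'])
E
```

```text
4.15
```

View pics/w_j1.png

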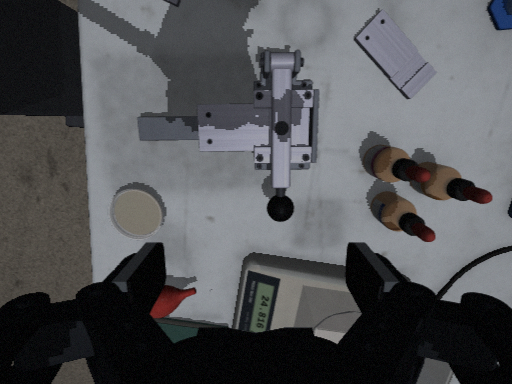

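View pics/w_j2.png

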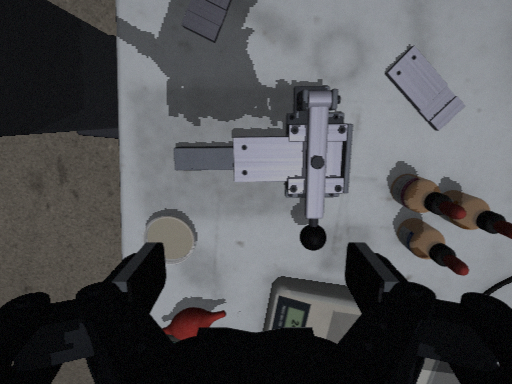

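View pics/w_s1.png

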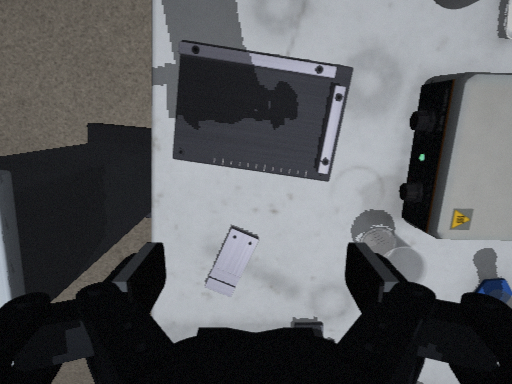

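View pics/w_s2.png

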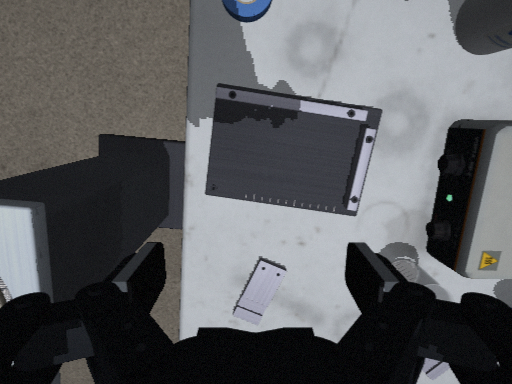

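The wrist views show the ball at about (280,208) in j1 and (313,237) in j2, and the plate's free end at x≈198 and x≈234. The stage's fences are bright on the image-top and right sides. Next I measure ball and edges.

```bash
python3 - <<'E'
from h import *
J=[load('w_j1'),load('w_j2')]
P=[]
for d,(cx,cy) in zip(J,[(280,208),(313,237)]):
    g=d['color'].astype(int).max(2); m=(g<60).astype(np.uint8); m=cv2.morphologyEx(m,cv2.MORPH_OPEN,np.ones((7,7)))
    n,l,st,ce=cv2.connectedComponentsWithStats(m); k=l[cy,cx]; print(st[k],ce[k]); P.append(ce[k])
print('ball',tri(*zip(J,P)))
t=load('top0');s=load('scene0')
print(tri(*zip(J,P),(t,(319,189))))
a=J[0]['color'][:,:,::-1]; b=J[1]['color'][:,:,::-1]
cv2.imwrite('pics/c1.png',cv2.resize(a[40:220,130:330],None,fx=3.3,fy=3.3,interpolation=2))
cv2.imwrite('pics/c2.png',cv2.resize(b[75:255,165:365],None,fx=3.3,fy=3.3,interpolation=2))
for i,(d,o) in enumerate([(load('w_s1'),(160,30)),(load('w_s2'),(195,75))]):
    a=d['color'][o[1]:o[1]+160,o[0]:o[0]+200,::-1]; cv2.imwrite('pics/cs%d.png'%(i+1),cv2.resize(a,None,fx=3.5,fy=3.5,interpolation=2))
E
```

```text
[268 188  25  33 606] [279.90264026 206.04455446]
[300 219  26  31 582] [312.58934708 235.61683849]
ball (array([ 0.57815147, -0.17551837,  0.04859201]), [np.float64(0.1), np.float64(0.1)])
(array([ 0.58026619, -0.1788778 ,  0.0405109 ]), [np.float64(1.5), np.float64(0.2), np.float64(1.8)])
```

View pics/c1.png

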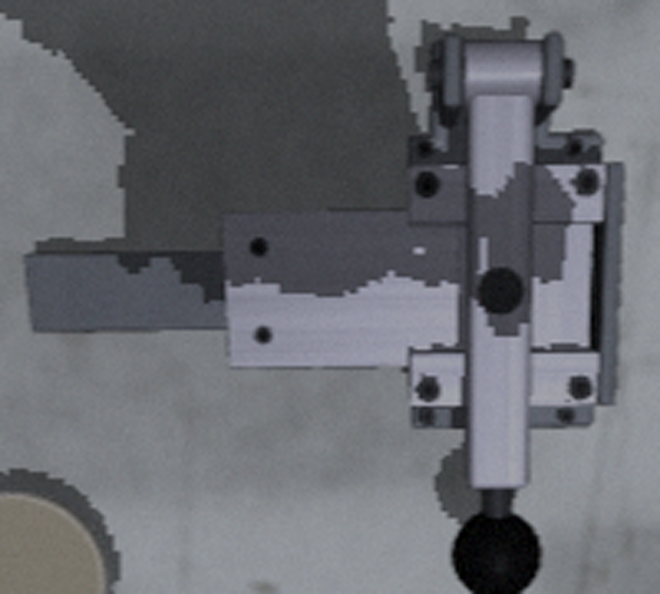

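View pics/c2.png

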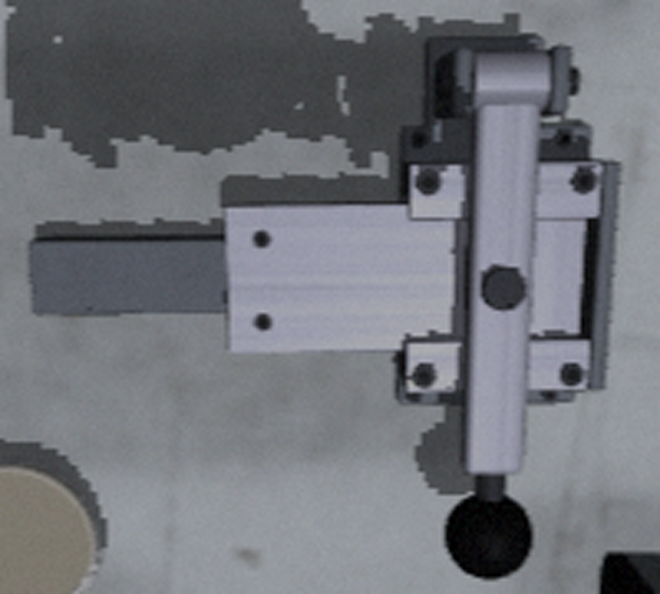

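View pics/cs1.png

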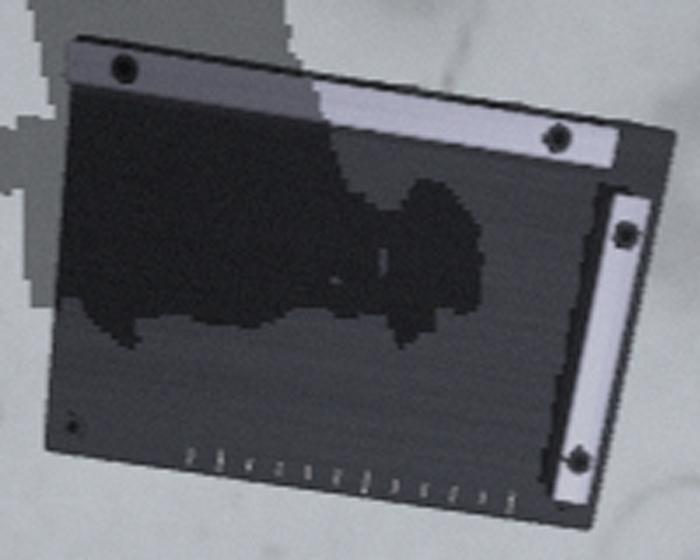

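View pics/cs2.png

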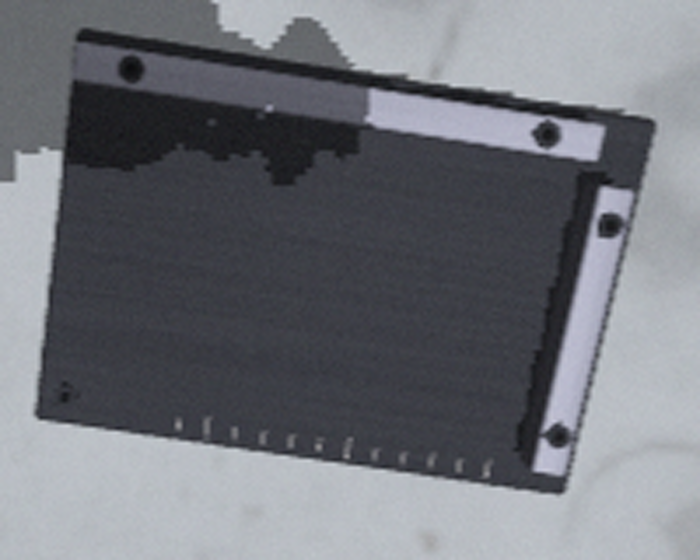

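```bash
python3 - <<'E'
from h import *
J=[load('w_j1'),load('w_j2')];Sg=[load('w_s1'),load('w_s2')]
def j(n,a,b):
    X,e=tri((J[0],(130+(a[0]+.5)/3.3-.5,40+(a[1]+.5)/3.3-.5)),(J[1],(165+(b[0]+.5)/3.3-.5,75+(b[1]+.5)/3.3-.5))); print(n,X.round(4),e)
def s(n,a,b,z):
    pa=(160+(a[0]+.5)/3.5-.5,30+(a[1]+.5)/3.5-.5);pb=(195+(b[0]+.5)/3.5-.5,75+(b[1]+.5)/3.5-.5)
    X,e=tri((Sg[0],pa),(Sg[1],pb)); print(n,X.round(4),e,onz(Sg[0],pa,z)[:2].round(4),onz(Sg[1],pb,z)[:2].round(4))
j('ball',(497,555),(489,536));j('pA',(225,213),(226,208));j('pB',(230,367),(230,352));j('sA',(259,247),(262,239));j('sB',(263,335),(263,322))
j('tA',(25,255),(30,240));j('tB',(33,330),(32,313));j('barknob',(500,291),(503,288));j('hinge edge',(502,42),(510,54))
j('r1',(427,184),(428,181));j('r2',(587,181),(584,180));j('r3',(427,388),(424,375));j('r4',(580,386),(571,374))
s('FR',(45,450),(38,417),.008);s('BR',(590,528),(562,492),.008);s('BL',(676,132),(655,122),.008)
s('f1',(124,68),(131,68),.024);s('f2',(557,138),(547,133),.024);s('f3',(625,234),(610,225),.024);s('f4',(578,460),(558,435),.024)
s('Lf',(70,87),(75,82),.024);s('Lb',(613,167),(600,161),.024);s('Sl',(614,196),(600,187),.024);s('Sr',(554,498),(533,473),.024)
E
```

```text
ball [ 0.579  -0.1779  0.0472] [np.float64(0.0), np.float64(0.0)]
pA [ 0.4802 -0.0772  0.0268] [np.float64(0.6), np.float64(0.6)]
pB [ 0.485  -0.1257  0.0304] [np.float64(0.1), np.float64(0.1)]
sA [ 0.4928 -0.0863  0.0312] [np.float64(0.0), np.float64(0.0)]
sB [ 0.4954 -0.1142  0.0306] [np.float64(0.0), np.float64(0.0)]
tA [ 0.4119 -0.096   0.0156] [np.float64(0.3), np.float64(0.3)]
tB [ 0.4128 -0.1216  0.0126] [np.float64(0.3), np.float64(0.3)]
barknob [ 0.5699 -0.0924  0.0533] [np.float64(0.1), np.float64(0.1)]
hinge edge [ 0.5626 -0.0229  0.05  ] [np.float64(0.2), np.float64(0.2)]
r1 [ 0.5449 -0.0625  0.0343] [np.float64(0.0), np.float64(0.0)]
r2 [ 0.5943 -0.0574  0.0374] [np.float64(0.1), np.float64(0.1)]
r3 [ 0.5508 -0.1256  0.0395] [np.float64(0.1), np.float64(0.1)]
r4 [ 0.6006 -0.1208  0.0377] [np.float64(0.2), np.float64(0.2)]
FR [0.3696 0.1998 0.0073] [np.float64(0.3), np.float64(0.3)] [0.3696 0.1997] [0.3699 0.2002]
BR [0.5577 0.1894 0.0052] [np.float64(0.0), np.float64(0.0)] [0.557  0.1899] [0.5566 0.1902]
BL [0.5647 0.3177 0.0063] [np.float64(0.1), np.float64(0.1)] [0.5643 0.3175] [0.564  0.3175]
f1 [0.395  0.317  0.0251] [np.float64(0.1), np.float64(0.1)] [0.3947 0.3172] [0.3949 0.3172]
f2 [0.5248 0.31   0.0236] [np.float64(0.2), np.float64(0.2)] [0.5246 0.3098] [0.5249 0.3102]
f3 [0.5485 0.2844 0.0271] [np.float64(0.0), np.float64(0.0)] [0.5493 0.2847] [0.5497 0.2843]
f4 [0.5452 0.2148 0.025 ] [np.float64(0.0), np.float64(0.0)] [0.5454 0.2147] [0.5456 0.2146]
Lf [0.3772 0.3118 0.0166] [np.float64(0.0), np.float64(0.0)] [0.379  0.3106] [0.3782 0.3115]
Lb [0.5425 0.3033 0.0245] [np.float64(0.1), np.float64(0.1)] [0.5426 0.3033] [0.5428 0.3034]
Sl [0.5446 0.2955 0.0227] [np.float64(0.2), np.float64(0.2)] [0.5442 0.2952] [0.5443 0.2956]
Sr [0.5383 0.2021 0.0284] [np.float64(0.3), np.float64(0.3)] [0.5395 0.2016] [0.5396 0.2007]
```

The measurements agree with the text. Measured heights are ball 47 mm, plate top 30–31 mm, rails about 37 mm and stage fence about 25 mm. The jig origin is about (0.542, -0.095) with yaw 0.098, and the corner is about (0.544, 0.302) with yaw -0.054. Next I grasp the ball and swing the bar.

```bash
cat >> h.py <<'E'
JY=0.098; JO=np.array([.5423,-.0953,0])
def jig(x,y,z): return JO+[x*np.cos(JY)-y*np.sin(JY),x*np.sin(JY)+y*np.cos(JY),z]
SY=-0.054; CO=np.array([.5441,.3022,.008])
def cor(x,y,z): return CO+[x*np.cos(SY)-y*np.sin(SY),x*np.sin(SY)+y*np.cos(SY),z]
def st(m=''):
    s=bot.sense(); print(m,round(s['t'],2),s['eef_pos'].round(4),'F',s['force'].round(1),'w',round(s['width'],4)); return s
E
python3 - <<'E'
from h import *
q=down(JY)
bot.command_gripper(.055)
b=jig(.028,-.086,.046); b[:2]=(b[:2]+[.579,-.1779])/2
bot.move_pose(b+[0,0,.05],q); bot.servo_line(b+[0,0,-.019],rate=.1); st('at')
bot.command_gripper(.02); st('grip')
snap('wrist','w_g')
E
```

```text
at 6.06 [ 0.5794 -0.1781  0.0278] F [-0.3  0.4  0.4] w 0.0553
grip 6.42 [ 0.5801 -0.1782  0.0282] F [1.3 1.2 4.4] w 0.0271
```

View pics/w_g.png

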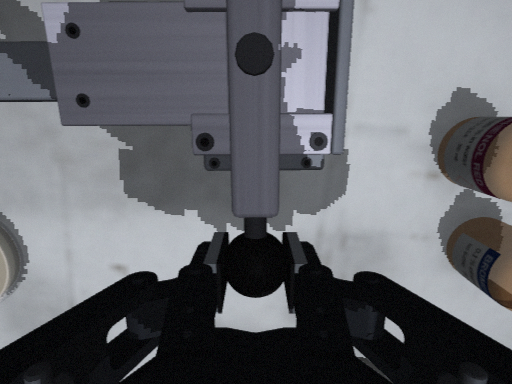

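The pads sit above the ball's equator: width is 27 mm, with an upward reaction. I'll regrip about 7 mm lower.

```bash
python3 - <<'E'
from h import *
bot.command_gripper(.05)
p=bot.sense()['eef_pos']; p[2]=.0205; bot.servo_line(p,rate=.1)
bot.command_gripper(.02); st('grip')
E
```

```text
grip 7.41 [ 0.58   -0.1778  0.021 ] F [ 5.6  2.3 -1.1] w 0.0272
```

```bash
python3 - <<'E'
from h import *
p0=bot.sense()['eef_pos']; p0[1]-=0; R=.148
p0[:2]=(p0[:2]+[.5794,-.1781])/2
def off(th): 
    return jig(0,R*(1-np.cos(th)),R*np.sin(th))-JO
for th in np.arange(.15,1.86,.15):
    th=min(th,1.80)
    bot.servo_line(p0+off(th),rate=.15); s=st('%.2f'%th)
    if np.linalg.norm(s['force'])>35 or s['width']<.022: print('STOP'); break
snap('wrist','w_up'); snap('scene','s_up')
E
```

```text
0.15 7.71 [ 0.5799 -0.1769  0.0434] F [ 3.  -1.2 -1.9] w 0.0273
0.30 8.01 [ 0.5794 -0.1719  0.0646] F [ 3.2 -1.4 -0.8] w 0.0273
0.45 8.31 [ 0.5786 -0.1637  0.0851] F [ 2.5 -2.8 -1.3] w 0.0271
0.60 8.61 [ 0.5775 -0.1527  0.1042] F [ 2.5 -2.3 -0.2] w 0.0273
0.75 8.91 [ 0.576  -0.1386  0.1213] F [ 3.8 -1.6 -0.2] w 0.0277
0.90 9.21 [ 0.5743 -0.122   0.1361] F [ 3.2  0.6 -1.2] w 0.0273
1.05 9.51 [ 0.5724 -0.1039  0.1487] F [ 3.1  1.5 -3.3] w 0.0274
1.20 9.81 [ 0.5703 -0.0843  0.1584] F [ 2.9 -0.  -2.2] w 0.0273
1.35 10.11 [ 0.5682 -0.0632  0.1652] F [ 2.2 -0.3 -2.3] w 0.0272
1.50 10.41 [ 0.5659 -0.0415  0.1685] F [ 1.1 -0.7  0.8] w 0.0272
1.65 10.71 [ 0.5637 -0.0193  0.1685] F [ 0.7 -0.5  0.3] w 0.0274
1.80 11.01 [0.5614 0.0027 0.1651] F [-1.1 -1.3  3.8] w 0.0274
```

View pics/w_up.png

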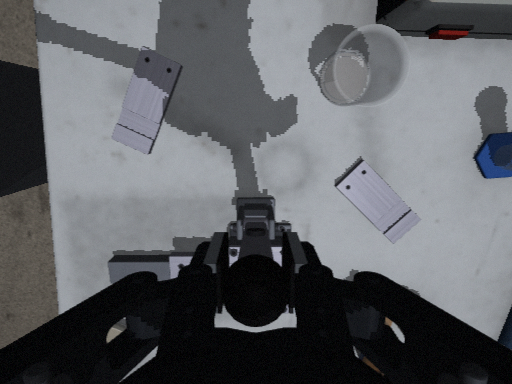

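View pics/s_up.png

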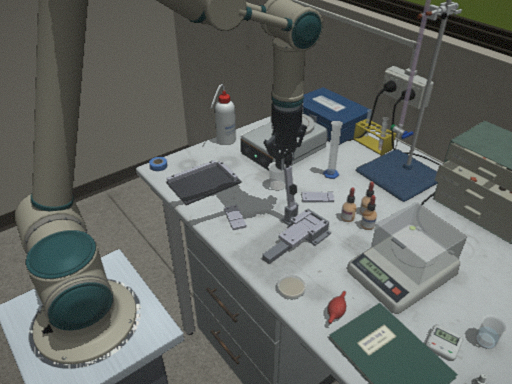

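The bar stands at about 1.8 rad, held by the ball. Next I release it, go up, and go to the plate's free half.

```bash
python3 - <<'E'
from h import *
bot.command_gripper(.06); st('rel')
p=bot.sense()['eef_pos']; bot.servo_line(p+[0,0,.075],rate=.25)
q=down(JY-np.pi/2)
bot.move_pose(jig(-.14,0,.20),q); st('look'); snap('wrist','w_p1'); snap('scene','s_p1')
E
```

```text
rel 11.53 [0.562  0.0028 0.165 ] F [ 0.8 -0.5 -0.5] w 0.0601
look 13.12 [ 0.4032 -0.1089  0.1996] F [-0.1 -0.7  0.8] w 0.0602
```

View pics/w_p1.png

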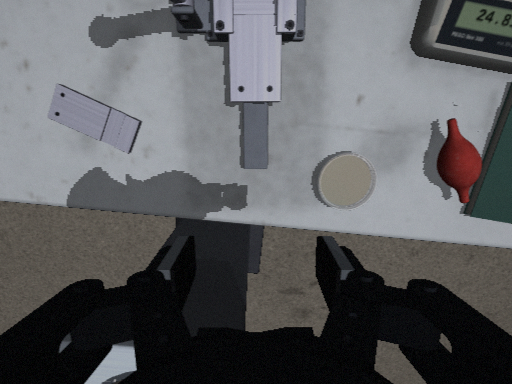

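View pics/s_p1.png

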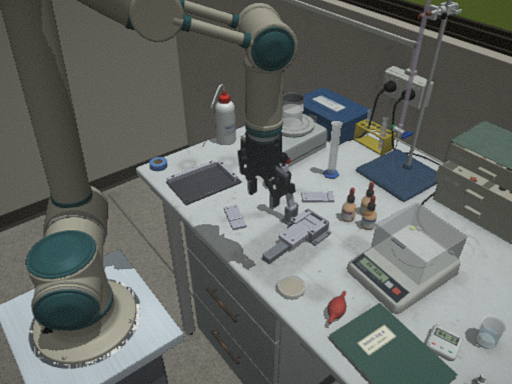

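The plate's near end is at (231,101)–(281,99) and the tongue is visible below it. The bar stays up.

```bash
python3 - <<'E'
from h import *
d=load('w_p1'); a=onz(d,(231,101),.03);b=onz(d,(281,99),.03); print(a.round(4),b.round(4),((a+b)/2-jig(-.06,0,.03)).round(4), jig(-.06,0,.03))
print(proj(d,jig(-.06,.025,.03)),proj(d,jig(-.06,-.025,.03)))
q=down(JY-np.pi/2)
bot.command_gripper(.075)
bot.move_pose(jig(-.043,0,.07),q); bot.servo_line(jig(-.043,0,.005),rate=.12); st('at')
bot.command_gripper(.03); st('grip'); snap('wrist','w_pg')
E
```

```text
[ 0.4798 -0.0778  0.03  ] [ 0.4866 -0.1269  0.03  ] [ 0.0006 -0.0012  0.    ] [ 0.48258789 -0.10117059  0.03      ]
[229.51963231 100.51982062] [279.98500163 100.57297517]
at 14.91 [ 0.5001 -0.0999  0.0061] F [0.3 0.9 0.8] w 0.0754
grip 15.26 [ 0.5004 -0.0998  0.0063] F [-0.8 -0.4  6.6] w 0.0489
```

View pics/w_pg.png

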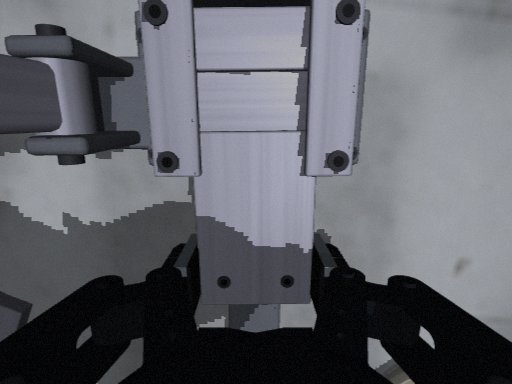

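Gripped (width about 49 mm), groove visible and the bar is off the plate. Next I slide it straight out.

```bash
python3 - <<'E'
from h import *
p=bot.sense()['eef_pos']; u=jig(1,0,0)-JO
for k in (.015,.035,.055,.078):
    bot.servo_line(p-u*k,rate=.1); s=st(k)
    if np.linalg.norm(s['force'][:2])>20: print('STOP');break
else:
    bot.pause(.15); bot.command_gripper(.06); 
    p=bot.sense()['eef_pos']
    bot.servo_line(p+u*.038,rate=.15); st('regrip')   # near plate centre
    bot.command_gripper(.03); st('g'); snap('wrist','w_out'); snap('scene','s_out')
E
```

```text
0.015 15.6 [ 0.4845 -0.1011  0.0064] F [-0.6 -0.  -1.2] w 0.0489
0.035 15.95 [ 0.4654 -0.1033  0.0064] F [ 0.1  0.2 -0.5] w 0.0485
0.055 16.3 [ 0.4454 -0.1052  0.0063] F [-0.9  0.1 -0.6] w 0.0489
0.078 16.68 [ 0.4223 -0.1073  0.0063] F [-1.3  0.2  0.9] w 0.0487
regrip 17.52 [ 0.4608 -0.1036  0.0061] F [-0.  0.  0.] w 0.06
g 17.77 [ 0.4598 -0.1035  0.0063] F [-0.4  1.7  1.3] w 0.0491
```

View pics/w_out.png

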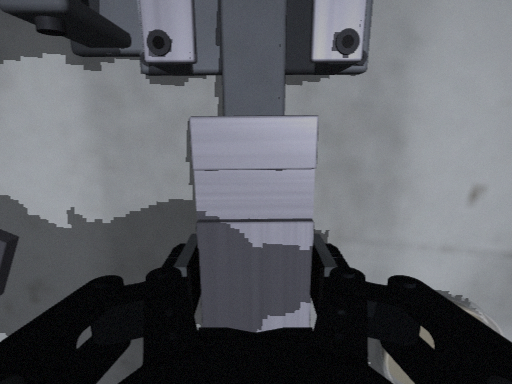

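View pics/s_out.png

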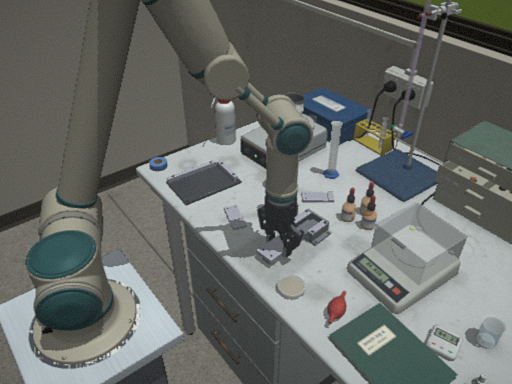

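The plate is clear of the rails and on the tongue, with its far edge at row 117. The fingertips hang below its underside, though, and would strike the stage. I'll regrip higher, then carry it over.

```bash
python3 - <<'E'
from h import *
bot.command_gripper(.058)
p=bot.sense()['eef_pos']; p[2]=.0145; bot.servo_line(p,rate=.1)
bot.command_gripper(.03); st('g')
p=bot.sense()['eef_pos']; bot.servo_line(p+[0,0,.03],rate=.1); st('lift'); snap('wrist','w_l')
bot.servo_line(p+[-.03,0,.09],rate=.2)
q=down(SY-np.pi/2)
t=cor(-.072-.005,-.049,.0); 
bot.move_pose([.40,.10,.10],q)
bot.move_pose([t[0],t[1],.07],q); st('over'); snap('wrist','w_ov'); snap('scene','s_ov')
E
```

```text
g 18.61 [ 0.4614 -0.1041  0.0149] F [-1.6 -0.2  6.1] w 0.0484
lift 19.07 [ 0.4612 -0.104   0.0447] F [-0.8 -0.1 -1.2] w 0.0487
over 21.17 [0.4648 0.2563 0.0694] F [-0.1  0.3 -1.3] w 0.0484
```

View pics/w_ov.png

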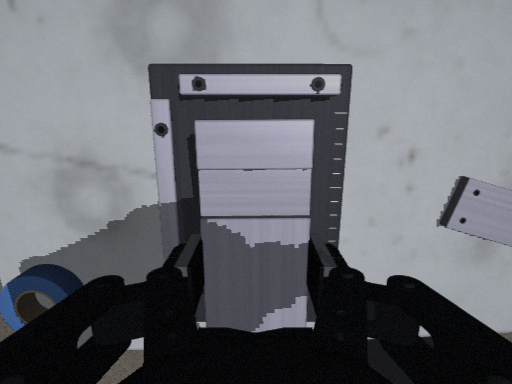

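View pics/s_ov.png

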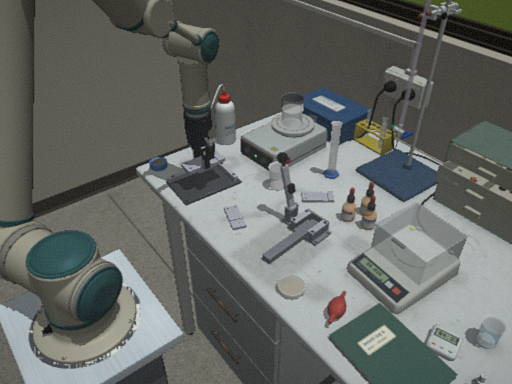

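```bash
python3 - <<'E'
from h import *
d=load('w_ov'); z=.0845
R=np.array([[np.cos(SY),-np.sin(SY)],[np.sin(SY),np.cos(SY)]])
def cf(p,z): return ((onz(d,p,z)[:2]-CO[:2])@R*1000).round(1)
print('plate far corners in corner frame',cf((195,121),z),cf((313,120),z))
print('fence', 'short inner',cf((179,95),.024),cf((340,95),.024),'long inner',cf((170,101),.024),cf((174,200),.024))
q=down(SY-np.pi/2)
p=bot.sense()['eef_pos']
bot.servo_line([p[0],p[1],.012],rate=.12); s=st('low')
for z in np.arange(.010,-.003,-.001):
    bot.servo_line([p[0],p[1],z],rate=.03); s=st(round(z,4))
    if s['force'][2]>4: break
snap('wrist','w_low')
E
```

```text
plate far corners in corner frame [-14.  -26.1] [-13.7 -74.6]
fence short inner [ 0.1 -5.8] [   0.  -101.4] long inner [-3.3 -0.2] [-64.6   1.8]
low 21.9 [0.465  0.2555 0.0125] F [-0.5  0.1 -1.7] w 0.0487
0.01 22.15 [0.465  0.2559 0.0106] F [-0.7 -0.2 -1.7] w 0.0485
0.009 22.4 [0.4645 0.2559 0.0091] F [-0.1  0.2 -1.4] w 0.0484
0.008 22.65 [0.4645 0.2558 0.0079] F [ 0.3 -0.  -2.1] w 0.0487
0.007 22.9 [0.4645 0.2557 0.0069] F [-0.7 -0.4 -2.2] w 0.0484
0.006 23.15 [0.4645 0.2558 0.0059] F [-0.3  1.  -2.2] w 0.0486
0.005 23.4 [0.4647 0.2558 0.0054] F [-1.  -0.4  3.1] w 0.0484
0.004 23.65 [0.4647 0.2558 0.0054] F [-3.  -1.1 11.7] w 0.0484
```

View pics/w_low.png

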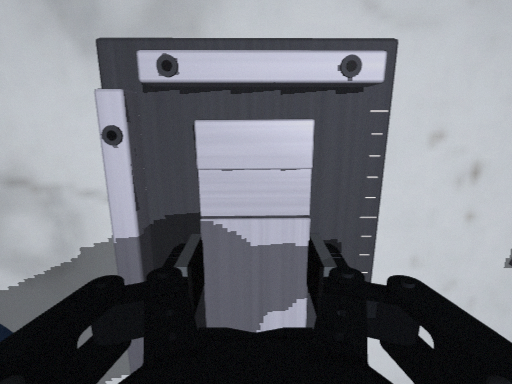

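```bash
cat >> h.py <<'E'
def push(p,u,dist,step=.0015,lim=5.,rate=.04,verbose=True):
    """step along u from p until the resisting force exceeds lim; returns travel"""
    u=np.asarray(u); f0=bot.sense()['force']@u; k=0
    L=[]
    while k<dist:
        k+=step; bot.servo_line(p+u*k,rate=rate); s=bot.sense(); f=-(s['force']@u-f0); L.append(round(float(f),1))
        if f>lim: break
    print('travel',round(k,4),'pos',s['eef_pos'].round(4),'t',round(s['t'],2),'F',L); return k
UX=np.array([np.cos(SY),np.sin(SY),0]); UY=np.array([-np.sin(SY),np.cos(SY),0])
E
python3 - <<'E'
from h import *
p=bot.sense()['eef_pos']; p[2]=.0055
bot.servo_line(p,rate=.05); bot.command_gripper(.06); st('open')
bot.servo_line([p[0],p[1],.07],rate=.2)
bot.command_gripper(0.); st('closed')
q=down(SY-np.pi/2)
a=cor(-.074,-.110,0); bot.move_pose([a[0],a[1],.06],q)
snap('wrist','w_rel')
bot.servo_line([a[0],a[1],.014],rate=.12); st('side')
bot.servo_line(np.array([a[0],a[1],.014])+UY*.014,rate=.08); st('near'); snap('wrist','w_near')
E
```

```text
open 24.23 [0.4647 0.2559 0.0053] F [-0.4  0.8  0.5] w 0.0599
closed 25.3 [0.4647 0.2559 0.0699] F [-0.8 -0.2 -0. ] w 0.0001
side 26.23 [0.4646 0.197  0.0141] F [ 0.2 -0.4 -0.4] w 0.0
near 26.56 [0.4656 0.2112 0.0146] F [ 0.1 -0.5 -0.1] w 0.0001
```

View pics/w_rel.png

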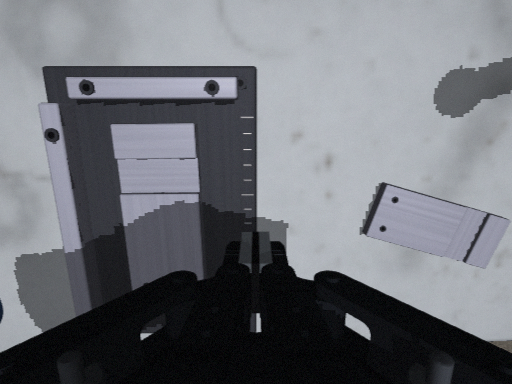

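View pics/w_near.png

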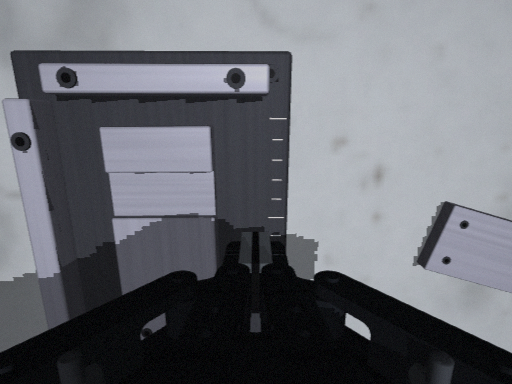

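```bash
python3 - <<'E'
from h import *
p=bot.sense()['eef_pos']; p[2]=.014
k=push(p,UY,.027,step=.003,lim=7)
snap('wrist','w_py1')
E
```

```text
travel 0.03 pos [0.467 0.241 0.014] t 29.11 F [-1.2, -0.7, -0.3, -0.6, -0.5, -0.7, -0.4, -0.8, -0.3, -0.4]
```

View pics/w_py1.png

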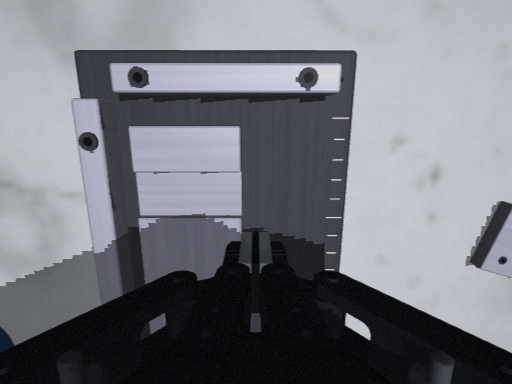

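```bash
python3 - <<'E'
from h import *
p=bot.sense()['eef_pos']; p[2]=.014
k=push(p,UY,.022,step=.0015,lim=5)
snap('wrist','w_py2')
E
```

```text
travel 0.012 pos [0.4674 0.2511 0.014 ] t 31.16 F [-0.2, -0.0, 0.5, 1.1, 0.1, 0.0, 3.3, 8.5]
```

View pics/w_py2.png

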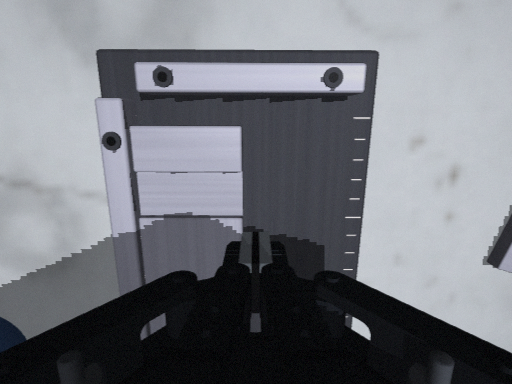

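It now lies flush along the long fence (edge at px 130 meets the fence), and the force rose to 8.5 N. Next I push along the fence from the free end.

```bash
python3 - <<'E'
from h import *
p=bot.sense()['eef_pos']
bot.servo_line(p-UY*.02,rate=.1); bot.servo_line(p-UY*.02+[0,0,.06],rate=.2)
q=down(SY-np.pi/2); a=cor(-.163,-.028,0)
bot.move_pose([a[0],a[1],.075],q); snap('wrist','w_px0')
bot.servo_line([a[0],a[1],.014],rate=.12); p=st('end')['eef_pos']; p[2]=.014
push(p,UX,.021,step=.003,lim=5); snap('wrist','w_px1')
E
```

```text
end 33.22 [0.3807 0.283  0.0141] F [ 0.2 -0.7  0.4] w -0.0003
travel 0.024 pos [0.405  0.2817 0.014 ] t 35.22 F [-0.5, -0.3, 0.7, 0.1, -0.6, 0.2, -0.0, -0.6]
```

View pics/w_px0.png

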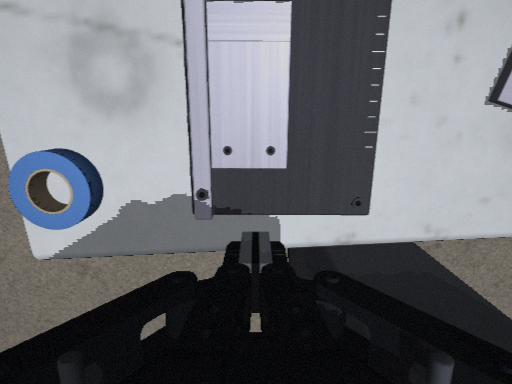

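View pics/w_px1.png

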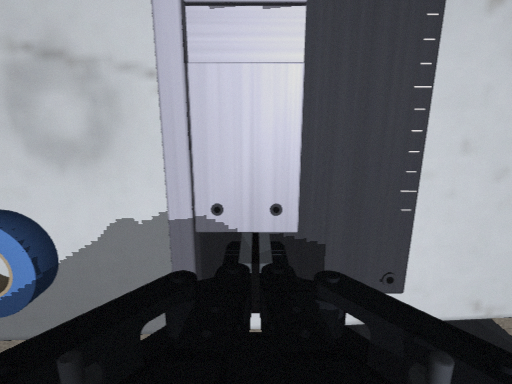

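```bash
python3 - <<'E'
from h import *
p=bot.sense()['eef_pos']; p[2]=.014
push(p,UX,.025,step=.0015,lim=5); snap('wrist','w_px2')
E
```

```text
travel 0.0105 pos [0.4134 0.2811 0.0138] t 37.02 F [0.4, 0.1, -0.3, -0.3, -0.2, 2.7, 5.9]
```

View pics/w_px2.png

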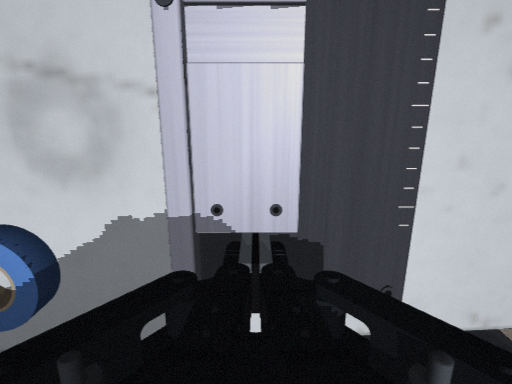

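```bash
python3 - <<'E'
from h import *
p=bot.sense()['eef_pos']
bot.servo_line(p-UX*.012,rate=.1); bot.servo_line(p-UX*.012+[0,0,.1],rate=.2)
q=down(SY-np.pi/2); a=cor(-.13,-.095,0)
bot.move_pose([a[0],a[1],.12],q); d=snap('wrist','w_v'); st()
b=d['color'][:,:,::-1]; cv2.imwrite('pics/w_vc.png',cv2.resize(b[20:240,90:330],None,fx=2.7,fy=2.7,interpolation=2))
E
```

```text
38.43 [0.4086 0.214  0.1187] F [-0.9  0.  -0.2] w -0.0002
```

View pics/w_vc.png

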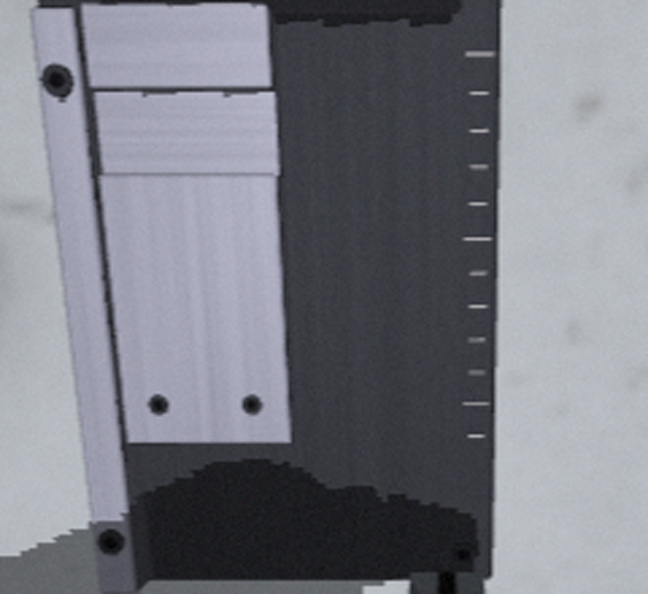

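```bash
python3 - <<'E'
from h import *
q=down(SY-np.pi/2)
for P in [(.4674,.2511),(.4134,.2811)]:
    d=np.array(P)-CO[:2]; print((d@UX[:2]*1000).round(1),(d@UY[:2]*1000).round(1))
a=cor(-.055,-.085,0)
bot.move_pose([a[0],a[1],.06],q); bot.servo_line([a[0],a[1],.014],rate=.12)
p=np.array([a[0],a[1],.014]); bot.servo_line(p+UY*.012,rate=.08)
p=p+UY*.012; push(p,UY,.02,step=.001,lim=6); 
s=bot.sense()['eef_pos']; d=s-CO; print((d@UX*1000).round(1),(d@UY*1000).round(1))
bot.servo_line(s-UY*.02,rate=.1); bot.servo_line(s-UY*.02+[0,0,.12],rate=.25)
a=cor(-.09,-.095,0); bot.move_pose([a[0],a[1],.16],q); d=snap('wrist','w_v2'); st()
b=d['color'][:,:,::-1]; cv2.imwrite('pics/w_v2c.png',cv2.resize(b[40:240,110:330],None,fx=2.9,fy=2.9,interpolation=2))
E
```

```text
-73.8 -55.2
-129.4 -28.1
travel 0.02 pos [0.4861 0.2501 0.0139] t 44.74 F [1.2, -0.0, -0.7, -0.7, 0.1, 0.0, -0.5, -0.8, 0.2, -0.2, -0.3, -0.3, 0.3, -0.8, -0.1, 0.4, -0.3, 2.0, 5.1, 8.5]
-55.1 -55.2
 46.11 [0.4484 0.2121 0.1585] F [ 0.5  0.4 -0.2] w 0.0
```

View pics/w_v2c.png

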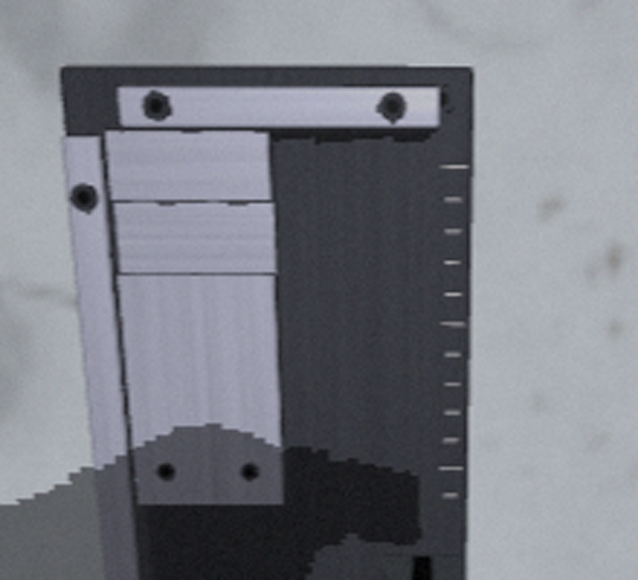

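```bash
python3 - <<'E'
from h import *
d=load('w_v2')
def cf(c,z):
    v=onz(d,(110+(c[0]+.5)/2.9-.5,40+(c[1]+.5)/2.9-.5),z)-CO; return (v@UX*1000).round(1),(v@UY*1000).round(1)
for c in [(105,131),(269,131),(137,504),(283,503)]: print('plate',cf(c,.020))
for c in [(118,127),(438,127),(101,137),(117,350)]: print('fence',cf(c,.024))
bot.move_pose([.35,.15,.28],down(SY-np.pi/2)); snap('scene','s_end'); snap('top','t_end'); st()
b=cv2.imread('pics/s_end.png'); cv2.imwrite('pics/s_endc.png',cv2.resize(b[130:340,140:380],None,fx=2.8,fy=2.8,interpolation=2))
E
```

```text
plate (np.float64(-0.3), np.float64(-0.3))
plate (np.float64(-0.3), np.float64(-50.0))
plate (np.float64(-119.3), np.float64(0.2))
plate (np.float64(-119.0), np.float64(-49.3))
fence (np.float64(0.5), np.float64(-5.6))
fence (np.float64(0.5), np.float64(-101.3))
fence (np.float64(-2.4), np.float64(-0.3))
fence (np.float64(-66.4), np.float64(0.8))
 46.92 [0.3505 0.1503 0.2783] F [ 0.1  0.5 -1.3] w 0.0001
```

View pics/s_endc.png

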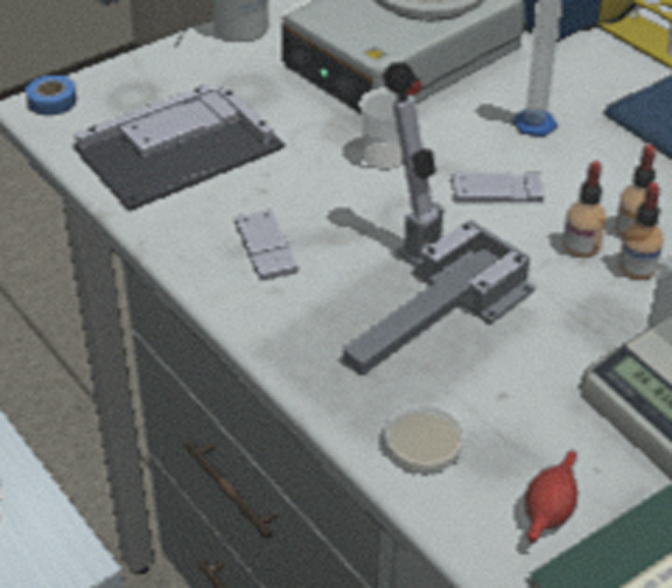

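View pics/t_end.png

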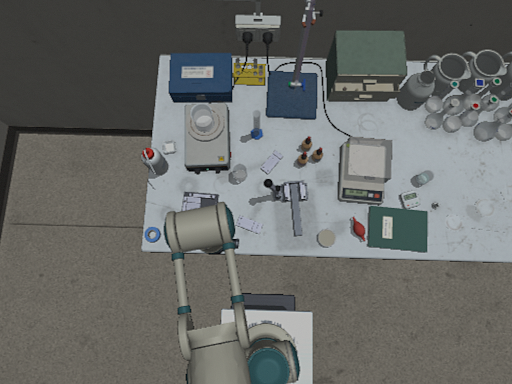

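The plate is flush in the corner, with its edges within 1 mm of both fences in the last wrist view. The bar leans back, the bystanders are where they started, and the robot is clear. I'm handing in.

```bash
python3 -c "
from h import *
print(workorder.job_done())"
```

```text
the job is handed in; nothing more can be done
None
```

The job is handed in at about 47 s of the 72 s allowed; no verdict was reported. I gripped the bar's ball knob and swung the bar over to its stop. I then slid the plate about 78 mm out along the tongue, regripped it and laid it on the stage. Last, I pushed it against the long fence, then the short fence, then the long fence again.

**Plate position:** in the last wrist view its corners lie within about 1 mm of the fence corner position. The two pushes against the long fence stopped at the same depth (−55.2 mm) at two places along the plate, so it is parallel to the fence.

**Forces:** each push was stopped when the force reached about 6 to 8.5 N, against the 40 N limit.

**Bar and bystanders:** the last scene picture shows the bar leaning back, and the beaker, dish, tape roll and bulb appear to be where they started. I judged those by eye and did not measure the bar's angle or the bystanders' positions.

**Corrections and disagreements:**
- The first grip on the ball was about 7 mm too high, so I redid it lower.
- The plate needed a higher grip so that the fingertips would clear the stage.
- The gripper read about 49 mm on the 50 mm plate and 27 mm on the 30 mm ball, so its width reading looks 1 to 3 mm low.

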